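# Make up the medal-striking stack on the press plate

### The job

Make up the press stack for the round medal on the square steel press plate, from the bottom up: the die block with the round recess in the middle of the plate, the round silver blank flat in that recess, the stepped top die on the blank with its narrow end down, and the black rubber cushion on the very top. Build it in that order with each piece centred over the one below, set each piece down without dropping it, and leave the die with the square recess and the square blank where they lie.

Things in the scene. Friction and masses are not known exactly. Their poses are not given: they have to be found in the camera images.
- press_plate: the target: flat square steel plate lying on the bench, 110 x 110 x 12 mm, a circle of 92 mm scribed round the middle of its top; cannot move. It lies towards the left or the right end of the work area, edges up to 0.3 rad off the bench's. Origin: centre of the underside, z up, x and y along its edges; its top is 12 mm above the origin
- die_round: lower die: square steel block 60 x 60 x 22 mm, about 0.55 kg, with a ROUND recess in its top, 50 mm across and 3 mm deep (dark floor 19 mm above the underside). Lies on the bench, recess up. Origin: centre of the underside, z up, x and y along its edges
- die_square: the other lower die, to be left alone: the same 60 x 60 x 22 mm steel block, but its recess is SQUARE, 46 x 46 mm and 3 mm deep. Origin: centre of the underside, z up, x and y along its edges
- blank_round: round silver medal blank: plain bright disc 40 mm across, 10 mm thick, about 0.13 kg, lying flat on the bench. In the round recess it has about 5 mm play all round and stands 7 mm proud of the die. Origin: centre of the underside, z up
- blank_square: square silver blank, to be left alone: 36 x 36 x 10 mm, bright, lying flat on the bench. Origin: centre of the underside, z up, x and y along its edges
- top_die: top die: stepped round steel piece 26 mm tall, about 0.36 kg, standing on the bench narrow end down: a neck 36 mm across and 8 mm high, above it a head 52 mm across and 18 mm high with a flat top (small dark spot, 24 mm, in the middle). Grip it by the head. Origin: centre of the underside of the neck, z up
- cushion: black rubber cushion: plain disc 50 mm across, 14 mm thick, about 0.04 kg, lying flat on the bench. Origin: centre of the underside, z up
Things that resemble listed ones, but are neither listed nor needed, are in the scene too. What is shaped like the die_round but green or turquoise is not meant.

How it is judged:
By the outcome, as a careful person would: the job done as asked, in the order asked, and still so for the second after the job is handed in, with the robot touching nothing.
It also fails if it takes over 115 s, if anything falls off the work surface, if the arm or the gripper's body presses on something with over 40 N, if the wrist force passes 120 N, or if a joint passes its speed limit or range.

### The arm

A 7-joint arm with a two-finger parallel gripper is mounted at the origin on the work surface. World frame = base frame: x ahead of the robot, y to its left, z up, the work surface at z = 0. Lengths are in m, angles in rad, forces in N, time in s.
With the tool pointing down it reaches from about 0.425 to 0.95 m from the base axis. Payload 16.7 kg.
Tool frame: the origin (TCP) lies between the finger pads; the fingertips stand 14 mm ahead of it and the grasp point (between the pads) lies 5 mm behind it; x points along the fingers, z is the direction in which the jaws open and shut, and the axes are right-handed (so a half turn about x gives the same grasp; the last joint's range is limited). The gripper opens to 94 mm and grips with 3 to 60 N. Pads are 16 mm wide; open, the fingers measure 119 mm over their backs; the gripper's body (75 mm by 177 mm) begins 78 mm behind the grasp point.
Start: joints at [1.185, 0.426, 0.074, 1.606, -0.034, 1.111, -0.067], TCP at [0.158, -0.656, 0.199] pointing down, gripper open.
Joint ranges: [-2.85, 2.85], [-0.5, 2.14], [-1.23, 1.37], [0.21, 2.46], [-1.02, 4.16], [0.16, 2.05], [-2.73, 2.73]. Speed limits (rad/s): [1.89, 1.89, 2.39, 2.39, 3.01, 3.01, 3.01].

### API

Orientations are given as a unit quaternion [w, x, y, z].
In Python, from rig import ctrl gives the robot as it stands.
- The arm moves only by the tool servo_tool, never from a script. Its argument "targets" is a list that holds one entry, the list of rows, each a list of 7 numbers: the shift along the tool's x, y, z in mm, then the turn, a rotation vector about the tool's x, y, z in degrees, then the closure, from 0 (fully open) to 1 (shut). A call has exactly 10 rows; each row shifts and turns the commanded pose from where the row before left it, along the tool's axes as they then stand; what a row does not reach is not made up. A row lasts 1/12 s, in which the tool goes at most 41.7 mm and 7.16 degrees, less where a joint would pass 70% of its speed; a pose out of reach is approached as far as the arm can. A call is refused whole if a number of a shift passes 41.7 or a number of a turn 7.16, either way. A call with a gripper value outside its range is refused whole. The fingers move at their own pace and stop on an object; "grip_force" is the grip in N (left out, the last holds). Time passes only in rows, so rows that do not move let the fingers close, or fill a call up. It gives the time, the measured TCP pose, the force and the opening at its end, in the units of the state.
- ctrl.state(): the state, without advancing time (a new reading comes with each control period).
- ctrl.read_camera(name): name is "side" or "top" or "wrist"; returns the picture (420x560x3 uint8, blue, green, red); there is no depth.
- ctrl.camera_params(name): a dict with "fov_y" (degrees; the focal length in pixels is half the picture's height over the tangent of half this angle, whatever the lens; pixels are square), "cx", "cy" (the principal point, pixels), "R" (3x3) and "t" (3): a world point X has camera coordinates R X + t. Camera axes: x right, y down, z forward; pixel columns grow to the right and rows downward; lengths in m; the calibration is good to about 2 mm. A picture is of the moment at which its call begins: read the wrist's pose just before it. camera_params takes no time and is no camera call; for the wrist camera it gives the pose at the moment of the call.
- ctrl.finish_job(): hands the job in, once; it reports no verdict.
The state is a dict: "time_s": time; "joint_pos": joint angles; "qvel": joint speeds; "joint_torque": joint torques, N m; "position": TCP position; "ee_rot": TCP orientation; "wrist_force": force on the tool from outside, world axes, zero at the start; "torque": the same for the moment, N m; "gripper_width": finger opening in m.
Only numpy, scipy, OpenCV 4.12 (cv2) and the standard library are available. Lean on these libraries where they do the work, as an engineer would, in place of code of your own. Each camera call takes 0.05 s, during which the arm holds its last target. There are 200 camera calls.

## Working session

There is one attempt and no reset: what is moved stays moved. The work goes in short steps, Python scripts to look and compute and a tool call to move; the robot and the scene stay as the last step left them, time stands still between calls to the robot, and variables do not carry over. Pictures are saved under pics/ and viewed, about 12 in all and at most 16, crops included, and the job is handed in when it is done.

Besides the shell and the picture viewer there is one more tool, called after "Call:" in YAML: its name, and indented under it one key for each argument. servo_tool: Moves the arm, as the interface text tells. Its arguments: {"type":"object","properties":{"targets":{"type":"array"},"grip_force":{"type":"number"}},"required":["targets"]}

```bash
mkdir -p pics; ls
python3 - <<'E'
from rig import ctrl
import cv2,numpy as np
np.set_printoptions(precision=4,suppress=True)
s=ctrl.state();print(s['time_s'],s['position'],s['ee_rot'],s['gripper_width'])
for n in ['top','side']:
    im=ctrl.read_camera(n);cv2.imwrite(f'pics/{n}0.png',im)
    p=ctrl.camera_params(n);print(n,p)
E
```

```text
pics
0.0 [ 0.1582 -0.6558  0.1979] [ 0.5552  0.4377  0.5559 -0.4372] 0.09411442625742017
top {'fov_y': 47.33984057835268, 'cx': 275.202928596215, 'cy': 215.08762010667607, 'R': array([[ 0.0222, -0.9997,  0.0062],
       [-0.9911, -0.0229, -0.1311],
       [ 0.1312, -0.0033, -0.9913]]), 't': array([-0.0242,  0.4633,  1.0944])}
side {'fov_y': 57.76858948033743, 'cx': 281.2666857153615, 'cy': 205.21683386801752, 'R': array([[ 0.9955, -0.0948,  0.0049],
       [-0.0638, -0.7067, -0.7046],
       [ 0.0702,  0.7012, -0.7095]]), 't': array([-0.4384,  0.0583,  0.8302])}
```

View pics/top0.png

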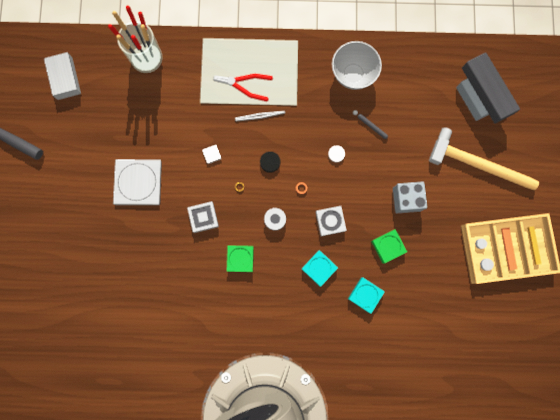

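View pics/side0.png

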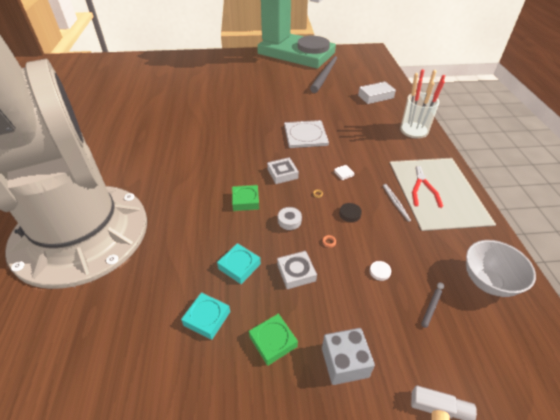

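Top view: plate at (137,183), round die (331,221), square die (203,217), top die (275,219), cushion (270,162), round blank (337,154), square blank (212,154). The green and turquoise blocks are decoys.

```bash
cat > h.py <<'E'
import cv2,numpy as np
from scipy.spatial.transform import Rotation as Ro
np.set_printoptions(precision=4,suppress=True)
def ray(p,uv,z):
    f=210/np.tan(np.radians(p['fov_y'])/2)
    d=np.array([(uv[0]-p['cx'])/f,(uv[1]-p['cy'])/f,1.])
    R=np.array(p['R']);c=-R.T@np.array(p['t']);w=R.T@d
    return c+w*(z-c[2])/w[2]
def proj(p,X):
    f=210/np.tan(np.radians(p['fov_y'])/2)
    c=np.array(p['R'])@X+np.array(p['t']);return c[:2]/c[2]*f+[p['cx'],p['cy']]
def tri(p,a,q,b):
    # closest points of two rays
    A=[];B=[]
    C=[];D=[]
    for pp,uv in((p,a),(q,b)):
        o=ray(pp,uv,1.0);e=ray(pp,uv,0.);d=(e-o)/np.linalg.norm(e-o);C.append(o);D.append(d)
    M=sum(np.eye(3)-np.outer(d,d) for d in D);v=sum((np.eye(3)-np.outer(d,d))@o for o,d in zip(C,D))
    return np.linalg.solve(M,v)
def quat(s): # wxyz -> Rotation
    q=s['ee_rot'];return Ro.from_quat([q[1],q[2],q[3],q[0]])
E
python3 - <<'E'
from rig import ctrl
from h import *
p=ctrl.camera_params('top');q=ctrl.camera_params('side')
pts=dict(plate=((137,182),(306,133),.012),round=((331,221),(297,267),.022),sq=((203,217),(283,169),.022),top=((275,219),(290,216),.026),cush=((270,161.5),(351,211.5),.014),blank=((336.5,154),(380.5,269.5),.01))
for n,(a,b,z) in pts.items(): print(n,ray(p,a,z),ray(q,b,z),tri(p,a,q,b)[2])
s=ctrl.state();print(quat(s).as_matrix(),s['position'])
w=ctrl.camera_params('wrist');R=np.array(w['R']);print(w['fov_y'],w['cx'],w['cy'],quat(s).as_matrix().T@R.T, quat(s).as_matrix().T@(-R.T@np.array(w['t'])-s['position']))
im=cv2.imread('pics/top0.png')
c=cv2.resize(im[140:270,100:360],None,fx=3,fy=3,interpolation=cv2.INTER_CUBIC);cv2.imwrite('pics/c0.png',c)
E
```

```text
plate [0.5387 0.3204 0.012 ] [0.5403 0.311  0.012 ] 0.003672588952532552
round [ 0.4538 -0.1459  0.022 ] [ 0.4567 -0.1509  0.022 ] 0.01585866147295629
sq [0.4563 0.1568 0.022 ] [0.4586 0.147  0.022 ] 0.012461320863750555
top [ 0.455  -0.0134  0.026 ] [ 0.4577 -0.0181  0.026 ] 0.02079044348078565
cush [0.5963 0.0018 0.014 ] [ 0.5977 -0.0055  0.014 ] 0.006068366439198818
blank [ 0.6199 -0.1596  0.01  ] [ 0.6217 -0.1634  0.01  ] 0.005458714975682714
[[-0.0003  0.9721  0.2346]
 [ 0.0011  0.2346 -0.9721]
 [-1.     -0.     -0.0012]] [ 0.1582 -0.6558  0.1979]
62.25557731355079 275.4793953957479 217.1123150875973 [[ 0.0003 -0.2664  0.9639]
 [ 0.0009 -0.9639 -0.2664]
 [ 1.      0.001  -0.    ]] [-0.1861  0.0771  0.0005]
```

View pics/c0.png

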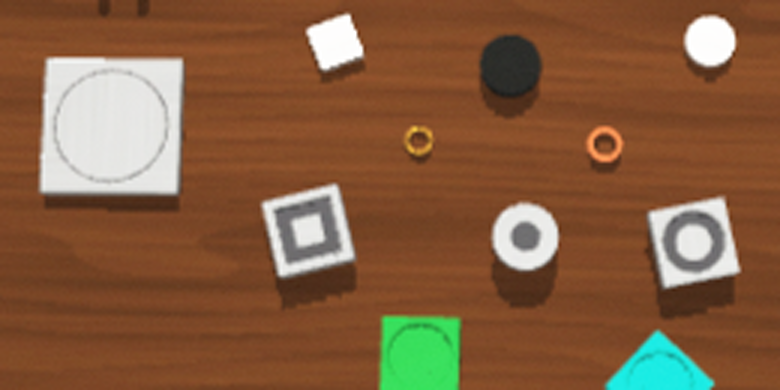

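Call:
servo_tool:
  targets:
    - [[0,20.4,-21.2,0,0,0,0],[0,20.4,-21.2,0,0,0,0],[0,20.4,-21.2,0,0,0,0],[0,20.4,-21.2,0,0,0,0],[0,20.4,-21.2,0,0,0,0],[0,20.4,-21.2,0,0,0,0],[0,20.4,-21.2,0,0,0,0],[0,20.4,-21.2,0,0,0,0],[0,20.4,-21.2,0,0,0,0],[0,20.4,-21.2,0,0,0,0]]

```text
time_s: 0.93
position: [0.3072, -0.4008, 0.1984]
ee_rot: [0.555, 0.437, 0.556, -0.437]
wrist_force: [-0.6, -1.1, -0.6]
gripper_width: 0.094
```

Call:
servo_tool:
  targets:
    - [[0,20.4,-21.2,0,0,0,0],[0,20.4,-21.2,0,0,0,0],[0,20.4,-21.2,0,0,0,0],[0,20.4,-21.2,0,0,0,0],[0,20.4,-21.2,0,0,0,0],[0,20.4,-21.2,0,0,0,0],[0,20.4,-21.2,0,0,0,0],[0,20.4,-21.2,0,0,0,0],[0,20.4,-21.2,0,0,0,0],[0,20.4,-21.2,0,0,0,0]]

```text
time_s: 1.77
position: [0.4558, -0.1469, 0.1986]
ee_rot: [0.555, 0.437, 0.556, -0.437]
wrist_force: [1.6, -0.5, -0.0]
gripper_width: 0.0937
```

```bash
cat > look.py <<'E'
import sys
from rig import ctrl
from h import *
s=ctrl.state();w=ctrl.camera_params('wrist');im=ctrl.read_camera('wrist')
n=sys.argv[1]
cv2.imwrite(f'pics/{n}.png',im);np.save(f'pics/{n}.npy',dict(w=w,s=s),allow_pickle=True)
print(s['time_s'],s['position'],s['gripper_width'],s['wrist_force']);M=quat(s).as_matrix();print('toolz yaw',np.degrees(np.arctan2(M[1,2],M[0,2])),'tilt',M[:,0])
for nm,X in dict(round=(.455,-.148,.022)).items(): print(nm,proj(w,np.array(X)))
E
python3 look.py w1
```

```text
1.7667 [ 0.4558 -0.1469  0.1986] 0.09369023741723383 [ 1.6086 -0.5323 -0.0102]
toolz yaw -76.44182109934101 tilt [-0.0001  0.     -1.    ]
round [275.852 197.128]
```

View pics/w1.png

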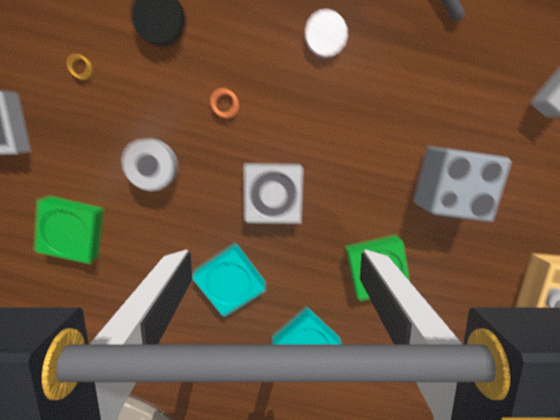

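The round die is at (273,194) with an empty recess and nearly aligned with the jaws; the finger tips show at (185,255) and (365,255). The lens shows barrel distortion, so I measure near the image centre.

```bash
cat > meas.py <<'E'
from h import *
def load(n):
    return cv2.imread(f'pics/{n}.png'),np.load(f'pics/{n}.npy',allow_pickle=True).item()
def blob(mask,uv,r=70):
    # contour containing / nearest to uv
    cs,_=cv2.findContours(mask.astype(np.uint8),cv2.RETR_EXTERNAL,cv2.CHAIN_APPROX_NONE)
    cs=[c for c in cs if cv2.contourArea(c)>150]
    return max(cs,key=lambda c:cv2.pointPolygonTest(c,(float(uv[0]),float(uv[1])),True))
def grey(im,lo,hi=256):
    h=cv2.cvtColor(im,cv2.COLOR_BGR2HSV);return (h[...,1]<60)&(h[...,2]>=lo)&(h[...,2]<hi)
def tool(d,X):
    M=quat(d['s']).as_matrix();return 1000*M.T@(np.array(X)-d['s']['position'])
E
python3 - <<'E'
from meas import *
im,d=load('w1');w=d['w']
print(im[194,245:305:4].tolist())
for lo in(90,150,175):
    c=blob(grey(im,lo),(250,194));r=cv2.minAreaRect(c);print(lo,r)
    b=cv2.boxPoints(r);X=np.array([ray(w,p,.022) for p in b]);print(X,np.linalg.norm(X-np.roll(X,1,0),axis=1),'c',X.mean(0),'tool',tool(d,X.mean(0)))
    e=np.roll(X,1,0)-X;print('yaw',np.degrees(np.arctan2(e[:,1],e[:,0])))
m=(~grey(im,150)); 
c=blob(m[165:225,245:303],(28,10)); e=cv2.fitEllipse(c);print('ring',e,ray(w,(e[0][0]+245,e[0][1]+165),.0215))
E
```

```text
[[163, 165, 170], [170, 171, 173], [107, 106, 106], [104, 99, 102], [187, 184, 185], [199, 199, 201], [202, 197, 201], [205, 203, 202], [205, 204, 203], [205, 206, 206], [180, 180, 180], [106, 98, 102], [104, 101, 105], [173, 175, 174], [151, 153, 165]]
90 ((273.0, 193.0), (60.0, 60.0), 90.0)
[[ 0.4821 -0.1064  0.022 ]
 [ 0.4968 -0.1668  0.022 ]
 [ 0.434  -0.1834  0.022 ]
 [ 0.4187 -0.1201  0.022 ]] [0.0649 0.0622 0.0649 0.0652] c [ 0.4579 -0.1442  0.022 ] tool [176.5718   2.6435  -2.1544]
yaw [-167.8123  103.6164   14.822   -76.3795]
150 ((273.5, 193.0), (58.0, 59.0), 90.0)
[[ 0.4813 -0.1076  0.022 ]
 [ 0.4958 -0.1671  0.022 ]
 [ 0.4351 -0.1832  0.022 ]
 [ 0.42   -0.1209  0.022 ]] [0.0627 0.0612 0.0627 0.0641] c [ 0.4581 -0.1447  0.022 ] tool [176.5717   2.6938  -1.6233]
yaw [-167.7684  103.6164   14.822   -76.3796]
175 ((273.0, 193.0), (56.0, 56.0), 90.0)
[[ 0.4806 -0.1088  0.022 ]
 [ 0.4943 -0.1654  0.022 ]
 [ 0.4357 -0.1808  0.022 ]
 [ 0.4214 -0.1217  0.022 ]] [0.0606 0.0582 0.0606 0.0608] c [ 0.458  -0.1442  0.022 ] tool [176.5718   2.7414  -2.1542]
yaw [-167.7245  103.6165   14.7342  -76.3797]
ring ((27.907581329345703, 28.343503952026367), (43.32258224487305, 44.81763458251953), 67.44645690917969) [ 0.4582 -0.144   0.0215]
```

Call:
servo_tool:
  targets:
    - [[12,0.9,-0.6,0,0,0,0],[20,0.9,-0.7,0,0,0,0],[20,0.9,-0.7,0,0,0,0],[20,0,0,0,0,0,0],[20,0,0,0,0,0,0],[18,0,0,0,0,0,0],[10,0,0,0,0,0,0],[0,0,0,0,0,0,0],[0,0,0,0,0,0,0],[0,0,0,0,0,0,0]]

```text
time_s: 2.65
position: [0.4582, -0.1459, 0.0795]
ee_rot: [0.556, 0.438, 0.555, -0.437]
wrist_force: [0.1, 0.5, -0.1]
gripper_width: 0.0942
```

```bash
python3 look.py w2
```

```text
2.65 [ 0.4582 -0.1459  0.0795] 0.09416635689516623 [ 0.103   0.4542 -0.0616]
toolz yaw -76.44196391915186 tilt [ 0.001  -0.0002 -1.    ]
round [276.5553 234.7152]
```

View pics/w2.png

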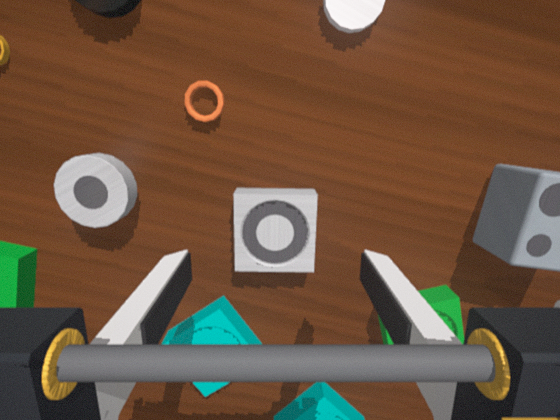

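The die is centred at (275,231) between the fingers; nothing lies in the fingers' way.

Run:
```python
from meas import *
im,d=load('w2');w=d['w']
m=(~grey(im,150))
c=blob(m[195:268,240:312],(35,13)); e=cv2.fitEllipse(c);u=(e[0][0]+240,e[0][1]+195)
X=ray(w,u,.0215);print('ring',e,X,tool(d,X))
c=blob(grey(im,130),(245,231));r=cv2.minAreaRect(c);X=np.array([ray(w,p,.022) for p in cv2.boxPoints(r)]);print(r,np.linalg.norm(X-np.roll(X,1,0),axis=1),tool(d,X.mean(0)))
```

```text
ring ((34.780921936035156, 36.1898307800293), (62.13894271850586, 65.77197265625), 88.83211517333984) [ 0.4572 -0.1461  0.0215] [57.9728 -1.0707 -0.0104]
((274.5859680175781, 229.5664520263672), (84.22303771972656, 84.20854949951172), 0.8303154110908508) [0.064  0.0648 0.0598 0.0649] [57.473  -0.7524 -0.1522]
```

Call:
servo_tool:
  targets:
    - [[10,-0.5,0,0,0,0,0],[15,-0.4,0,0,0,0,0],[15,0,0,0,0,0,0],[12,0,0,0,0,0,0],[7,0,0,0,0,0,0],[3.5,0,0,0,0,0,0],[0,0,0,0,0,0,0],[0,0,0,0,0,0,0.4],[0,0,0,0,0,0,1],[0,0,0,0,0,0,1]]
  grip_force: 40

```text
time_s: 3.53
position: [0.4572, -0.146, 0.0167]
ee_rot: [0.556, 0.438, 0.555, -0.437]
wrist_force: [-0.4, 0.5, -1.0]
gripper_width: 0.0773
```

Call:
servo_tool:
  targets:
    - [[0,0,0,0,0,0,1],[0,0,0,0,0,0,1],[0,0,0,0,0,0,1],[0,0,0,0,0,0,1],[0,0,0,0,0,0,1],[0,0,0,0,0,0,1],[-2,0,0,0,0,0,1],[-3,0,0,0,0,0,1],[-5,0,0,0,0,0,1],[0,0,0,0,0,0,1]]

```text
time_s: 4.37
position: [0.4573, -0.146, 0.0271]
ee_rot: [0.556, 0.438, 0.555, -0.437]
wrist_force: [0.4, -0.1, -0.6]
gripper_width: 0.0106
```

```bash
python3 look.py w3
```

```text
4.3667 [ 0.4573 -0.146   0.0271] 0.010555250353200806 [ 0.37   -0.0673 -0.5783]
toolz yaw -76.44047606298905 tilt [ 0.0011 -0.0002 -1.    ]
round [276.9239 261.122 ]
```

View pics/w3.png

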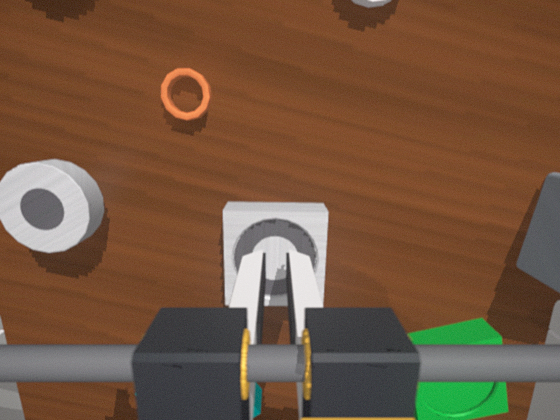

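The gripper closed to 11 mm with the die still on the bench, so it did not grip. The fingers seem to lie over the die at (275,255); I check from the side.

Run:
```python
from rig import ctrl
from h import *
im=ctrl.read_camera('side');cv2.imwrite('pics/s1full.png',im)
cv2.imwrite('pics/s1.png',cv2.resize(im[120:320,180:400],None,fx=3,fy=3,interpolation=cv2.INTER_CUBIC)[:600])
s=ctrl.state();q=ctrl.camera_params('side');M=quat(s).as_matrix()
for t in(14,0,-5): print(t,(proj(q,s['position']+M@[t/1000,0,0])-[180,120])*3)
```

```text
14 [350.1401 443.4396]
0 [350.8512 430.7538]
-5 [351.1099 426.1403]
```

View pics/s1.png

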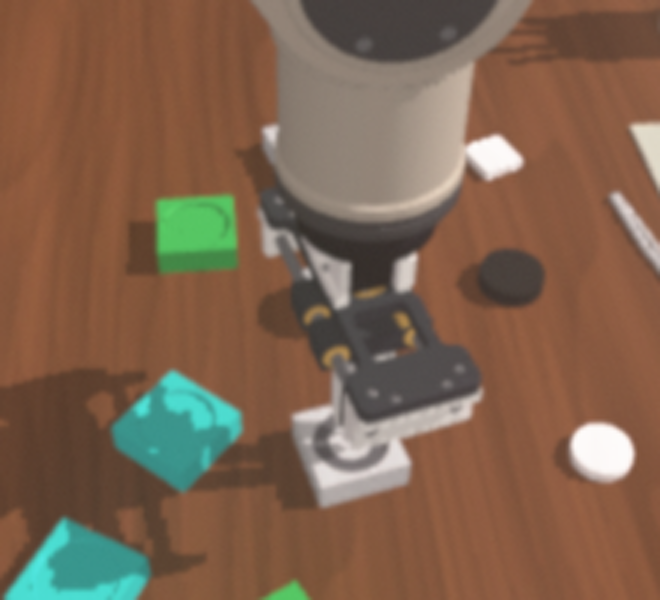

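The tips stand over the die's recess, so the grip either slipped or missed. I'll lift clear, open, go down again and close without lifting.

Call:
servo_tool:
  targets:
    - [[-15,0,0,0,0,0,1],[-20,0,0,0,0,0,0.5],[-15,0,0,0,0,0,0],[0,0,0,0,0,0,0],[0,0,0,0,0,0,0],[0,0,0,0,0,0,0],[0,0,0,0,0,0,0],[0,0,0,0,0,0,0],[0,0,0,0,0,0,0],[0,0,0,0,0,0,0]]

```text
time_s: 5.3
position: [0.4566, -0.1458, 0.0757]
ee_rot: [0.555, 0.437, 0.556, -0.437]
wrist_force: [-0.1, 0.7, 0.2]
gripper_width: 0.0567
```

Call:
servo_tool:
  targets:
    - [[15,0,0,0,0,0,0],[15,0,0,0,0,0,0],[15,0,0,0,0,0,0],[10,0,0,0,0,0,0],[6,0,0,0,0,0,0],[0,0,0,0,0,0,0],[0,0,0,0,0,0,0],[0,0,0,0,0,0,0.2],[0,0,0,0,0,0,0.25],[0,0,0,0,0,0,0.25]]

```text
time_s: 6.13
position: [0.4572, -0.146, 0.0157]
ee_rot: [0.556, 0.438, 0.555, -0.437]
wrist_force: [0.0, 1.1, 1.1]
gripper_width: 0.0776
```

```bash
python3 look.py w4;python3 - <<'E'
from rig import ctrl
from h import *
im=ctrl.read_camera('side');cv2.imwrite('pics/s2full.png',im)
a=cv2.resize(im[210:310,230:363],None,fx=4,fy=4,interpolation=cv2.INTER_CUBIC);b=cv2.imread('pics/w4.png')[150:350,140:406]
cv2.imwrite('pics/s2.png',np.hstack([a[:,:450],cv2.resize(b,(450*266//266*1,400))[:,:350]]))
E
```

```text
6.1333 [ 0.4572 -0.146   0.0157] 0.07760164006714147 [0.0262 1.0674 1.119 ]
toolz yaw -76.43991537448285 tilt [ 0.001  -0.0003 -1.    ]
round [277.0133 268.8031]
```

View pics/s2.png

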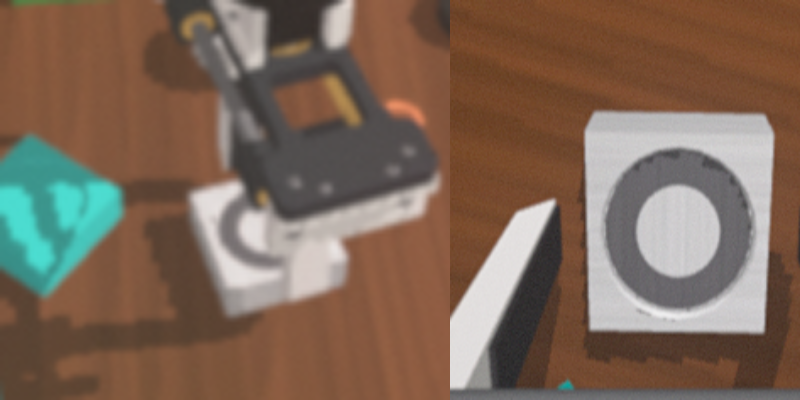

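Near finger stands beside the die's flank, as it should. Close and hold without lifting.

Call:
servo_tool:
  targets:
    - [[0,0,0,0,0,0,0.5],[0,0,0,0,0,0,0.5],[0,0,0,0,0,0,0.5],[0,0,0,0,0,0,0.5],[0,0,0,0,0,0,0.5],[0,0,0,0,0,0,0.5],[0,0,0,0,0,0,0.5],[0,0,0,0,0,0,0.5],[0,0,0,0,0,0,0.5],[0,0,0,0,0,0,0.5]]
  grip_force: 40

```text
time_s: 7.07
position: [0.4572, -0.1461, 0.0153]
ee_rot: [0.556, 0.438, 0.555, -0.437]
wrist_force: [0.5, -1.2, 5.0]
gripper_width: 0.0468
```

```bash
python3 look.py w5;python3 - <<'E'
from rig import ctrl
from h import *
print(ctrl.state()['torque'],ctrl.state()['gripper_width'])
im=ctrl.read_camera('side');cv2.imwrite('pics/s3full.png',im)
a=cv2.resize(im[210:310,230:330],(400,400),interpolation=cv2.INTER_CUBIC);b=cv2.imread('pics/w5.png')[150:350,175:375]
cv2.imwrite('pics/s3.png',np.hstack([a,cv2.resize(b,(400,400))]))
E
```

```text
7.0667 [ 0.4572 -0.1461  0.0153] 0.04675547799448993 [ 0.4717 -1.1897  5.0005]
toolz yaw -76.44236371342217 tilt [ 0.0007 -0.0003 -1.    ]
round [276.8527 269.0538]
[-0.3174 -0.1272  0.0388] 0.04715178573396923
```

View pics/s3.png

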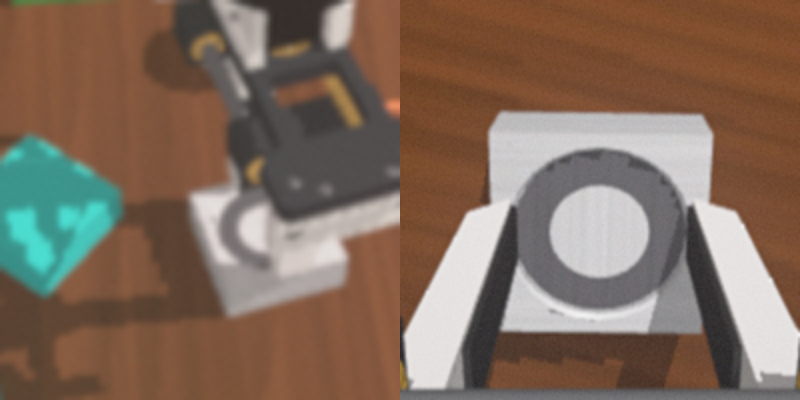

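The tips rest on the die's rim (+5 N) while the state says they should be about 1 mm above the bench. So the true tips are about 20 mm higher than the stated geometry gives, and the tip-gap-to-die-width ratio agrees. I'll lift, open and go about 17 mm lower, watching the force.

Call:
servo_tool:
  targets:
    - [[-2,0,0,0,0,0,0.5],[-4,0,0,0,0,0,0.2],[0,0,0,0,0,0,0],[0,0,0,0,0,0,0],[0,0,0,0,0,0,0],[0,0,0,0,0,0,0],[0,0,0,0,0,0,0],[0,0,0,0,0,0,0],[0,0,0,0,0,0,0],[0,0,0,0,0,0,0]]

```text
time_s: 8.0
position: [0.4568, -0.1459, 0.0211]
ee_rot: [0.555, 0.437, 0.556, -0.437]
wrist_force: [0.2, -0.6, -0.2]
gripper_width: 0.0938
```

Call:
servo_tool:
  targets:
    - [[2,0,0,0,0,0,0],[4,0,0,0,0,0,0],[4,0,0,0,0,0,0],[3,0,0,0,0,0,0],[2,0,0,0,0,0,0],[0,0,0,0,0,0,0],[0,0,0,0,0,0,0],[0,0,0,0,0,0,0],[0,0,0,0,0,0,0],[0,0,0,0,0,0,0]]

```text
time_s: 8.83
position: [0.4569, -0.1459, 0.0062]
ee_rot: [0.556, 0.438, 0.555, -0.437]
wrist_force: [0.2, 0.8, 0.4]
gripper_width: 0.094
```

Call:
servo_tool:
  targets:
    - [[1,0,0,0,0,0,0],[1,0,0,0,0,0,0],[1,0,0,0,0,0,0],[1,0,0,0,0,0,0],[1,0,0,0,0,0,0],[1,0,0,0,0,0,0],[1,0,0,0,0,0,0],[0,0,0,0,0,0,0],[0,0,0,0,0,0,0],[0,0,0,0,0,0,0]]

```text
time_s: 9.67
position: [0.4568, -0.1459, -0.0009]
ee_rot: [0.556, 0.437, 0.556, -0.437]
wrist_force: [-0.6, 0.3, 0.3]
gripper_width: 0.0939
```

At z = -0.9 mm there is no contact, which confirms the offset. Close.

Call:
servo_tool:
  targets:
    - [[1,0,0,0,0,0,0.3],[1,0,0,0,0,0,1],[0,0,0,0,0,0,1],[0,0,0,0,0,0,1],[0,0,0,0,0,0,1],[0,0,0,0,0,0,1],[0,0,0,0,0,0,1],[0,0,0,0,0,0,1],[0,0,0,0,0,0,1],[0,0,0,0,0,0,1]]
  grip_force: 45

```text
time_s: 10.5
position: [0.4567, -0.1459, -0.0029]
ee_rot: [0.556, 0.437, 0.556, -0.437]
wrist_force: [0.8, -0.3, 0.4]
gripper_width: 0.0597
```

Gripped at 59.7 mm. Lift and carry to the plate.

Call:
servo_tool:
  targets:
    - [[-2,0,0,0,0,0,1],[-6,0,0,0,0,0,1],[-12,0,0,0,0,0,1],[-18,0,0,0,0,0,1],[-20,0,0,0,0,0,1],[-20,0,0,0,0,0,1],[-18,0,0,0,0,0,1],[-12,0,0,0,0,0,1],[-6,0,0,0,0,0,1],[-4,0,0,0,0,0,1]]

```text
time_s: 11.33
position: [0.4569, -0.146, 0.116]
ee_rot: [0.556, 0.438, 0.555, -0.437]
wrist_force: [-0.4, -0.4, -5.6]
gripper_width: 0.0593
```

Call:
servo_tool:
  targets:
    - [[0,3,-8,0,0,0,1],[0,8,-17,0,0,0,1],[0,12,-27,0,0,0,1],[0,12,-27,0,0,0,1],[0,12,-27,0,0,0,1],[0,12,-27,0,0,0,1],[0,12,-27,0,0,0,1],[0,12,-27,0,0,0,1],[0,12,-27,0,0,0,1],[0,12,-27,0,0,0,1]]

```text
time_s: 12.17
position: [0.5034, 0.1155, 0.1141]
ee_rot: [0.555, 0.437, 0.556, -0.438]
wrist_force: [1.6, -0.5, -4.4]
gripper_width: 0.0599
```

Call:
servo_tool:
  targets:
    - [[0,12,-27,0,0,0,1],[0,12,-27,0,0,0,1],[0,12,-27,0,0,0,1],[0,12,-27,0,0,0,1],[0,12,-27,0,0,0,1],[0,12,-27,2,0,0,1],[0,7,-17,3,0,0,1],[0,3,-8,3,0,0,1],[0,0,0,3,0,0,1],[0,0,0,1,0,0,1]]

```text
time_s: 13.0
position: [0.5401, 0.3155, 0.1136]
ee_rot: [0.506, 0.493, 0.507, -0.494]
wrist_force: [-0.4, -0.2, -4.6]
gripper_width: 0.0598
```

```bash
python3 look.py w6
```

```text
13.0 [0.5401 0.3155 0.1136] 0.0598134439915841 [-0.4154 -0.2114 -4.5824]
toolz yaw -88.49923510902201 tilt [-0.0022 -0.0005 -1.    ]
round [784.7641 321.4801]
```

View pics/w6.png

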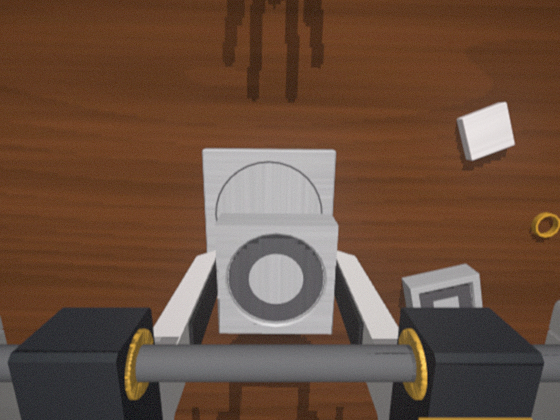

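The held die's ring is at (275.5,279); the plate behind it has its far edge at v≈150, from u≈203 to 335, and is nearly square to the tool.

```bash
cat > plate.py <<'E'
from meas import *
import sys
def plate(n,rows,z=.012,zr=None,ringbox=None):
    im,d=load(n);w=d['w'];g=grey(im,140)
    lab=cv2.connectedComponents(g.astype(np.uint8))[1]
    L=[];R=[];T=[]
    uc=int((rows[2]+rows[3])/2)
    for v in range(rows[0],rows[1],2):
        x=np.flatnonzero(g[v,rows[2]-25:rows[3]+25])+rows[2]-25
        L.append((x.min()-.5,v));R.append((x.max()+.5,v))
    for u in range(rows[2]+10,rows[3]-10,3):
        y=np.flatnonzero(g[rows[0]-25:rows[1],u])+rows[0]-25;T.append((u,y.min()-.5))
    W=lambda P:np.array([ray(w,p,z)[:2] for p in P])
    def line(P):
        vx,vy,x,y=cv2.fitLine(W(P).astype(np.float32),cv2.DIST_HUBER,0,.001,.001).ravel();return np.array([vx,vy]),np.array([x,y])
    (dl,pl),(dr,pr),(dt,pt)=line(L),line(R),line(T)
    if dt[1]>0:dt=-dt
    if dl[0]<0:dl=-dl
    if dr[0]<0:dr=-dr
    X=lambda d1,p1,d2,p2:p1+d1*np.linalg.solve(np.c_[d1,-d2],p2-p1)[0]
    cl,cr=X(dl,pl,dt,pt),X(dr,pr,dt,pt);nrm=np.array([dt[1],-dt[0]])  # toward robot (-x)
    if nrm[0]>0:nrm=-nrm
    c=(cl+cr)/2+.055*nrm
    an=lambda d:np.degrees(np.arctan2(d[1],d[0]))
    print('edge len',np.linalg.norm(cl-cr),'yaw T',an(dt),'L-90',an(dl)-90,'R-90',an(dr)-90,'centre',c)
    print('tool',tool(d,[*c,z]));return c
E
python3 - <<'E'
from plate import *
plate('w6',(156,206,205,333))
im,d=load('w6');w=d['w'];m=~grey(im,150)
b=m[222:330,222:330];c=blob(b,(53,10));e=cv2.fitEllipse(c);u=np.array(e[0])+222
print(e,u,'die tool',tool(d,ray(w,u,.1136+.0249)))
E
```

```text
edge len 0.10870454 yaw T -89.18185 L-90 -88.95733 R-90 -88.96859 centre [0.5407 0.3211]
tool [101.5844   0.9523  -5.654 ]
((53.48918914794922, 55.008392333984375), (87.05948638916016, 97.77403259277344), 90.18225860595703) [275.4892 277.0084] die tool [-24.9138   1.3008   0.6301]
```

Call:
servo_tool:
  targets:
    - [[0,-0.1,-2,0.5,0,0,1],[6,0,-2,0,0,0,1],[12,0,-2,0,0,0,1],[16,0,0,0,0,0,1],[16,0,0,0,0,0,1],[14,0,0,0,0,0,1],[10,0,0,0,0,0,1],[6,0,0,0,0,0,1],[0,0,0,0,0,0,1],[0,0,0,0,0,0,1]]

```text
time_s: 13.88
position: [0.5413, 0.3204, 0.0351]
ee_rot: [0.505, 0.495, 0.505, -0.495]
wrist_force: [1.3, 0.6, -4.5]
gripper_width: 0.0597
```

```bash
python3 look.py w7
python3 - <<'E'
from meas import *
im,d=load('w7');cv2.imwrite('pics/w7c.png',cv2.resize(im[100:360,140:420],None,fx=2,fy=2))
E
```

```text
13.8833 [0.5413 0.3204 0.0351] 0.05973163563513783 [ 1.2752  0.5925 -4.4545]
toolz yaw -88.92853400243395 tilt [-0.0001  0.0001 -1.    ]
round [957.0304 383.0854]
```

View pics/w7c.png

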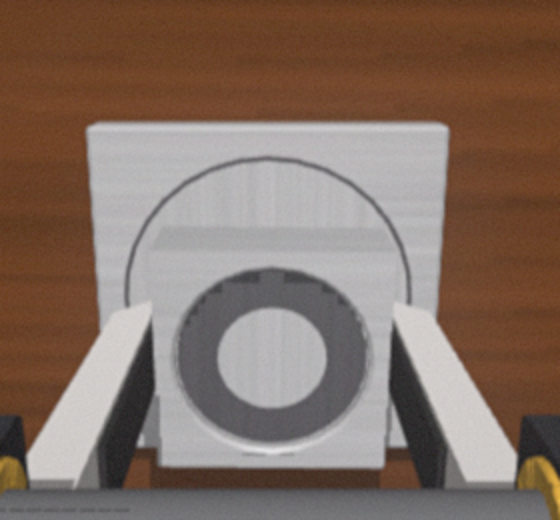

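Die ring centre is at crop (272,355). The plate's side edges are centred on about 268–270, and its far edge is at crop row ≈125.

Run:
```python
from plate import *
plate('w7',(168,210,186,362))
plate('w7',(168,240,186,362))
im,d=load('w7');w=d['w'];m=~grey(im,150)
b=m[226:330,222:330];c=blob(b,(53,15));e=cv2.fitEllipse(c);u=np.array(e[0])+[222,226]
print(e,u,'die tool',tool(d,ray(w,u,.0351+.0249)))
# circle arc: dark pixels on plate
g=cv2.cvtColor(im,cv2.COLOR_BGR2GRAY);bl=cv2.morphologyEx(g,cv2.MORPH_BLACKHAT,np.ones((9,9),np.uint8))
ys,xs=np.nonzero(bl>30);k=(ys>172)&(ys<245)&(xs>200)&(xs<348)&~((ys>208)&(xs>214)&(xs<338));P=np.array([ray(w,(x,y),.012)[:2] for x,y in zip(xs[k],ys[k])])
c0=np.array([.5405,.321])
for _ in range(5):
    r=np.linalg.norm(P-c0,axis=1);s=np.abs(r-.046)<.006;A=np.c_[2*P[s],np.ones(s.sum())];sol=np.linalg.lstsq(A,(P[s]**2).sum(1),rcond=None)[0];c0=sol[:2]
print('circle',s.sum(),c0,np.sqrt(sol[2]+c0@c0),tool(d,[*c0,.012]))
```

```text
edge len 0.10838009 yaw T -88.870674 L-90 -89.35307 R-90 -88.64662 centre [0.5408 0.3209]
tool [23.1258 -0.5472 -0.5783]
edge len 0.10848194 yaw T -88.870674 L-90 -89.01446 R-90 -88.77842 centre [0.5408 0.321 ]
tool [23.1258 -0.5472 -0.6131]
((53.50497055053711, 51.119510650634766), (87.23590850830078, 97.96636199951172), 90.6523208618164) [275.505  277.1195] die tool [-24.8745   1.2119   0.6399]
circle 602 [0.5395 0.321 ] 0.045164544899572674 [23.126  -1.8411 -0.6342]
```

Call:
servo_tool:
  targets:
    - [[2,-0.8,-0.4,0,0,0,1],[4,-0.8,-0.4,0,0,0,1],[5,-0.7,-0.4,0,0,0,1],[5,0,0,0,0,0,1],[4,0,0,0,0,0,1],[2,0,0,0,0,0,1],[1,0,0,0,0,0,1],[0.8,0,0,0,0,0,1],[0.5,0,0,0,0,0,1],[0.3,0,0,0,0,0,1]]

```text
time_s: 14.77
position: [0.5391, 0.3215, 0.0106]
ee_rot: [0.505, 0.495, 0.505, -0.495]
wrist_force: [0.5, -0.2, -4.2]
gripper_width: 0.0594
```

Call:
servo_tool:
  targets:
    - [[0.3,0,0,0,0,0,1],[0.3,0,0,0,0,0,1],[0.3,0,0,0,0,0,1],[0.2,0,0,0,0,0,1],[0,0,0,0,0,0,1],[0,0,0,0,0,0,1],[0,0,0,0,0,0,1],[0,0,0,0,0,0,1],[0,0,0,0,0,0,1],[0,0,0,0,0,0,1]]

```text
time_s: 15.6
position: [0.539, 0.3214, 0.0094]
ee_rot: [0.505, 0.495, 0.505, -0.495]
wrist_force: [0.3, -0.0, -4.5]
gripper_width: 0.0599
```

Call:
servo_tool:
  targets:
    - [[0.3,0,0,0,0,0,1],[0.3,0,0,0,0,0,1],[0.2,0,0,0,0,0,1],[0,0,0,0,0,0,1],[0,0,0,0,0,0,1],[0,0,0,0,0,0,1],[0,0,0,0,0,0,1],[0,0,0,0,0,0,1],[0,0,0,0,0,0,1],[0,0,0,0,0,0,1]]

```text
time_s: 16.43
position: [0.539, 0.3214, 0.0092]
ee_rot: [0.505, 0.495, 0.505, -0.495]
wrist_force: [-3.2, -2.2, 6.1]
gripper_width: 0.0598
```

```bash
python3 look.py w8
python3 - <<'E'
from plate import *
im,d=load('w8');w=d['w']
plate('w8',(178,215,180,367))
m=~grey(im,150)
b=m[226:330,222:330];c=blob(b,(53,15));e=cv2.fitEllipse(c);u=np.array(e[0])+[222,226]
X=ray(w,u,.0335);print(u,'die',X,'tool',tool(d,X))
E
```

```text
16.4333 [0.539  0.3214 0.0092] 0.05979796272955518 [-3.1596 -2.1573  6.1054]
toolz yaw -88.93549767085658 tilt [ 0.0003 -0.     -1.    ]
round [1041.2879  410.762 ]
edge len 0.10843049 yaw T -88.881134 L-90 -89.000275 R-90 -89.164 centre [0.5408 0.3209]
tool [-2.8453  1.7802  0.552 ]
[275.5906 277.204 ] die [0.5399 0.3208 0.0335] tool [-24.3456   0.9363   0.7091]
```

Touched down (force went from -4.5 to +6 N), centred to about 1 mm. Release and rise.

Call:
servo_tool:
  targets:
    - [[-0.2,0,0,0,0,0,0.4],[0,0,0,0,0,0,0.3],[0,0,0,0,0,0,0],[0,0,0,0,0,0,0],[0,0,0,0,0,0,0],[0,0,0,0,0,0,0],[0,0,0,0,0,0,0],[0,0,0,0,0,0,0],[0,0,0,0,0,0,0],[0,0,0,0,0,0,0]]

```text
time_s: 17.32
position: [0.5389, 0.3214, 0.0088]
ee_rot: [0.505, 0.495, 0.505, -0.495]
wrist_force: [0.4, -0.3, -0.3]
gripper_width: 0.094
```

Call:
servo_tool:
  targets:
    - [[-4,0,0,0,0,0,0],[-8,0,0,0,0,0,0],[-15,0,0,0,0,0,0],[-20,0,0,0,0,0,0],[-20,0,0,0,0,0,0],[-20,0,0,0,0,0,0],[-18,0,0,0,0,0,0],[-10,0,0,0,0,0,0],[-5,0,0,0,0,0,0],[0,0,0,0,0,0,0]]

```text
time_s: 18.15
position: [0.5394, 0.3216, 0.1299]
ee_rot: [0.505, 0.496, 0.504, -0.495]
wrist_force: [0.2, -0.1, -0.6]
gripper_width: 0.0938
```

```bash
python3 look.py w9
cat > disc.py <<'E'
from plate import *
def ellipse(mask,uv):
    c=blob(mask,uv);return cv2.fitEllipse(c)
E
python3 - <<'E'
from disc import *
im,d=load('w9');w=d['w']
p=proj(w,np.array([.5395,.321,.034]));print(p)
g=cv2.cvtColor(im,cv2.COLOR_BGR2GRAY);m=(g<140)
u0,v0=np.round(p).astype(int)
# dark ring: contour of dark comp around centre
n,lab,st,ce=cv2.connectedComponentsWithStats((m&(cv2.cvtColor(im,cv2.COLOR_BGR2HSV)[...,1]<60)).astype(np.uint8))
for i in range(1,n):
    if st[i,4]>300 and abs(ce[i]-p).max()<25:
        c=cv2.findContours((lab==i).astype(np.uint8),0,1)[0][0];e=cv2.fitEllipse(c);X=ray(w,e[0],.0335);print(st[i],e,X,tool(d,X))
ys=np.flatnonzero(grey(im,140)[:,u0]);xs=np.flatnonzero(grey(im,140)[v0]);print(ys.min(),ys.max(),xs.min(),xs.max())
X1=[ray(w,(u0,ys.min()-.5),.012),ray(w,(u0,ys.max()+.5),.012),ray(w,(xs.min()-.5,v0),.012),ray(w,(xs.max()+.5,v0),.012)];print(np.array(X1))
E
```

```text
18.15 [0.5394 0.3216 0.1299] 0.09380945225595952 [ 0.1755 -0.133  -0.6103]
toolz yaw -88.94102503648574 tilt [ 0.0015  0.0008 -1.    ]
round [770.7285 308.7907]
[275.6037 216.2931]
[ 247  189   58   56 1693] ((275.8504638671875, 216.1841583251953), (54.84294891357422, 57.009788513183594), 90.17538452148438) [0.5395 0.3208 0.0335] [96.4094 -0.0644  0.9129]
147 252 216 335
[[0.5956 0.3218 0.012 ]
 [0.4985 0.3198 0.012 ]
 [0.5327 0.3754 0.012 ]
 [0.5349 0.2667 0.012 ]]
```

Run:
```python
from disc import *
im,d=load('w9');w=d['w'];print(im[240:285:2,285].tolist())
for u in(235,320):
    y=np.flatnonzero(grey(im,60)[:275,u]);print(u,y.min(),y.max(),ray(w,(u,y.min()-.5),.012)[0],ray(w,(u,y.max()+.5),.012)[0])
t=ctrl=None
from rig import ctrl
im=ctrl.read_camera('top');cv2.imwrite('pics/top1.png',im)
p=ctrl.camera_params('top')
for n,X in dict(blank=(.6205,-.1612,.01)).items():print(tool(dict(s=ctrl.state()),X))
```

```text
[[98, 96, 98], [120, 119, 119], [197, 196, 197], [207, 203, 207], [194, 193, 196], [194, 192, 193], [152, 151, 155], [129, 127, 131], [98, 96, 96], [128, 126, 129], [133, 133, 133], [129, 130, 128], [130, 131, 131], [59, 68, 86], [35, 53, 77], [39, 52, 75], [42, 57, 79], [41, 53, 80], [47, 71, 113], [47, 75, 109], [38, 64, 103], [41, 66, 106], [50, 70, 115]]
235 147 265 0.5949465899334918 0.4846655043310759
320 147 266 0.5963698632830303 0.48524659215408994
[118.2997  72.9675 483.7037]
```

Die centred to about 0.5 mm in x and y. Go to the round blank.

Call:
servo_tool:
  targets:
    - [[0,1,8,0,0,0,0],[0,3,18,0,0,0,0],[0,4,28,0,0,0,0],[0,4,28,0,0,0,0],[0,5,30,0,0,0,0],[0,5,30,0,0,0,0],[0,5,30,0,0,0,0],[0,5,30,0,0,0,0],[0,5,30,0,0,0,0],[0,5,30,0,0,0,0]]

```text
time_s: 19.08
position: [0.5852, 0.058, 0.1279]
ee_rot: [0.504, 0.495, 0.505, -0.496]
wrist_force: [-0.0, -0.1, -0.1]
gripper_width: 0.0941
```

Call:
servo_tool:
  targets:
    - [[0,5,30,0,0,0,0],[0,5,30,0,0,0,0],[0,5,30,0,0,0,0],[0,5,30,0,0,0,0],[0,5,30,0,0,0,0],[0,4,28,0,0,0,0],[0,3,20,0,0,0,0],[0,2,16,0,0,0,0],[0,1,8,0,0,0,0],[0,0,0,0,0,0,0]]

```text
time_s: 19.92
position: [0.6242, -0.1634, 0.1278]
ee_rot: [0.504, 0.496, 0.504, -0.496]
wrist_force: [0.2, 0.3, -0.3]
gripper_width: 0.0937
```

```bash
python3 look.py w10
python3 - <<'E'
from disc import *
im,d=load('w10');w=d['w']
p=proj(w,np.array([.6205,-.161,.01]));print(p)
for lo in(150,190):
    e=ellipse(grey(im,lo),p);X=ray(w,e[0],.0095);print(e,X,tool(d,X))
cv2.imwrite('pics/w10c.png',im)
E
```

```text
19.9167 [ 0.6242 -0.1634  0.1278] 0.09371770340632724 [ 0.1616  0.2574 -0.2686]
toolz yaw -89.09157268546305 tilt [-0.0014 -0.0003 -1.    ]
round [256.5996 376.6521]
[272.095  213.5672]
((270.7072448730469, 210.5690155029297), (43.77682113647461, 44.50559997558594), 172.7054443359375) [ 0.6231 -0.1597  0.0095] [118.2862  -0.7929  -3.7462]
((270.68072509765625, 210.6358642578125), (43.23063659667969, 43.50524139404297), 8.172348976135254) [ 0.6231 -0.1597  0.0095] [118.2863  -0.8553  -3.7703]
```

Call:
servo_tool:
  targets:
    - [[6,-0.3,-1.2,0,0,0,0],[12,-0.3,-1.2,0,0,0,0],[18,-0.3,-1.2,0,0,0,0],[20,0,-0.8,0,0,0,0],[18,0,0,0,0,0,0],[10,0,0,0,0,0,0],[6,0,0,0,0,0,0],[0,0,0,0,0,0,0],[0,0,0,0,0,0,0],[0,0,0,0,0,0,0]]

```text
time_s: 20.8
position: [0.6246, -0.1566, 0.0397]
ee_rot: [0.505, 0.496, 0.504, -0.495]
wrist_force: [-0.3, -0.0, -0.5]
gripper_width: 0.0938
```

```bash
python3 look.py w11
python3 - <<'E'
from disc import *
im,d=load('w11');w=d['w']
p=proj(w,np.array([.6231,-.1597,.01]));print(p)
for lo in(150,190):
    e=ellipse(grey(im,lo),p);X=ray(w,e[0],.0095);print(e,X,tool(d,X))
E
```

```text
20.8 [ 0.6246 -0.1566  0.0397] 0.09380065887299618 [-0.3004 -0.0088 -0.4721]
toolz yaw -88.92496672319689 tilt [ 0.0013 -0.0002 -1.    ]
round [258.7873 460.7004]
[279.1825 245.1253]
((279.5928649902344, 244.28799438476562), (59.83145523071289, 60.253662109375), 172.34022521972656) [ 0.6235 -0.16    0.0095] [30.2048 -1.1601  3.322 ]
((279.55462646484375, 244.32366943359375), (59.10667037963867, 59.18272018432617), 19.98637580871582) [ 0.6235 -0.1599  0.0095] [30.2048 -1.185   3.2968]
```

Call:
servo_tool:
  targets:
    - [[5,-0.5,0.9,0,0,0,0],[8,-0.5,0.9,0,0,0,0],[10,0,0.9,0,0,0,0],[8,0,0,0,0,0,0],[5,0,0,0,0,0,0],[3,0,0,0,0,0,0],[1.5,0,0,0,0,0,0],[0.7,0,0,0,0,0,0],[0,0,0,0,0,0,0],[0,0,0,0,0,0,0]]

```text
time_s: 21.68
position: [0.6232, -0.1594, -0.0021]
ee_rot: [0.505, 0.495, 0.505, -0.495]
wrist_force: [0.6, 0.5, 0.1]
gripper_width: 0.0939
```

Call:
servo_tool:
  targets:
    - [[0,0,0,0,0,0,0.3],[0,0,0,0,0,0,1],[0,0,0,0,0,0,1],[0,0,0,0,0,0,1],[0,0,0,0,0,0,1],[0,0,0,0,0,0,1],[0,0,0,0,0,0,1],[0,0,0,0,0,0,1],[0,0,0,0,0,0,1],[0,0,0,0,0,0,1]]
  grip_force: 20

```text
time_s: 22.52
position: [0.623, -0.1594, -0.0024]
ee_rot: [0.505, 0.495, 0.505, -0.495]
wrist_force: [0.1, -0.6, 0.7]
gripper_width: 0.0392
```

Blank gripped (39 mm). Lift and carry to the die.

Call:
servo_tool:
  targets:
    - [[-2,0,0,0,0,0,1],[-6,0,0,0,0,0,1],[-12,0,0,0,0,0,1],[-18,0,0,0,0,0,1],[-20,0,0,0,0,0,1],[-20,0,0,0,0,0,1],[-18,0,0,0,0,0,1],[-12,0,0,0,0,0,1],[-6,0,0,0,0,0,1],[-4,0,0,0,0,0,1]]

```text
time_s: 23.35
position: [0.6232, -0.1595, 0.1167]
ee_rot: [0.505, 0.496, 0.504, -0.495]
wrist_force: [0.4, -0.6, -0.7]
gripper_width: 0.0388
```

Call:
servo_tool:
  targets:
    - [[0,-1,-8,0,0,0,1],[0,-3,-18,0,0,0,1],[0,-4,-28,0,0,0,1],[0,-4,-28,0,0,0,1],[0,-5,-30,0,0,0,1],[0,-5,-30,0,0,0,1],[0,-5,-30,0,0,0,1],[0,-5,-30,0,0,0,1],[0,-5,-30,0,0,0,1],[0,-5,-30,0,0,0,1]]

```text
time_s: 24.18
position: [0.5747, 0.1036, 0.1146]
ee_rot: [0.504, 0.495, 0.505, -0.496]
wrist_force: [1.4, 0.3, -1.0]
gripper_width: 0.0392
```

Call:
servo_tool:
  targets:
    - [[0,-5,-30,0,0,0,1],[0,-5,-30,0,0,0,1],[0,-5,-30,0,0,0,1],[0,-5,-30,0,0,0,1],[0,-5,-30,0,0,0,1],[0,-4,-28,0,0,0,1],[0,-3,-20,0,0,0,1],[0,-1,-14,0,0,0,1],[0,0,-8,0,0,0,1],[0,0,0,0,0,0,1]]

```text
time_s: 25.02
position: [0.5384, 0.3225, 0.115]
ee_rot: [0.505, 0.495, 0.505, -0.495]
wrist_force: [-1.0, -0.8, -0.4]
gripper_width: 0.0388
```

Call:
servo_tool:
  targets:
    - [[2,0,0,0,0,0,1],[6,0,0,0,0,0,1],[10,0,0,0,0,0,1],[12,0,0,0,0,0,1],[12,0,0,0,0,0,1],[8,0,0,0,0,0,1],[4,0,0,0,0,0,1],[2,0,0,0,0,0,1],[0,0,0,0,0,0,1],[0,0,0,0,0,0,1]]

```text
time_s: 25.85
position: [0.5392, 0.3213, 0.0599]
ee_rot: [0.505, 0.495, 0.505, -0.495]
wrist_force: [-0.7, 0.4, -0.2]
gripper_width: 0.0392
```

```bash
python3 look.py w12
```

```text
25.85 [0.5392 0.3213 0.0599] 0.03921374134536612 [-0.7176  0.3738 -0.1765]
toolz yaw -88.93185624483878 tilt [ 0.0003  0.0003 -1.    ]
round [897.8374 356.9125]
```

View pics/w12.png

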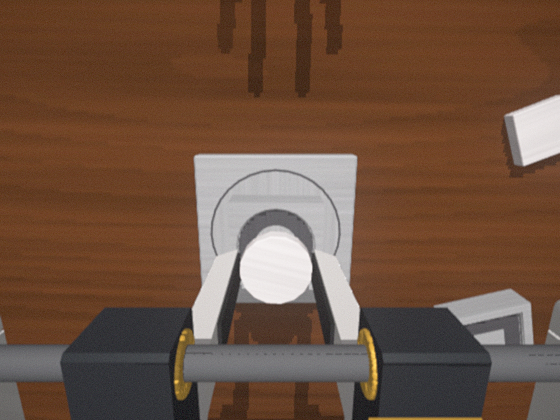

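The blank is held level at (276,267), over the die ring at about (276,240).

Run:
```python
from disc import *
im,d=load('w12');w=d['w']
e=ellipse(grey(im,225),(276,267));print(e);X=ray(w,e[0],.0599+.0022+.0098);print(X,tool(d,X))
x=np.flatnonzero(grey(im,180)[262,225:330])+225;print(x.min(),x.max())
# die edges near top: lateral
p=proj(w,np.array([.5395,.3208,.034]));print(p)
print(cv2.cvtColor(im,cv2.COLOR_BGR2GRAY)[236,222:332:2])
```

```text
((275.50689697265625, 268.064208984375), (69.21389770507812, 69.93243408203125), 94.13876342773438)
[0.5397 0.3207 0.0719] [-12.0207   0.5038   0.6534]
225 329
[275.345  244.4867]
[183 190 188 188 189 187 186 182 148 118 102 103  97 100 100 100  96 144
 213 218 222 224 224 227 237 236 233 236 230 231 229 228 226 220 216 215
 180 123  99 101 107 105  99 103  92 128 168 191 195 188 186 190 188 192
 185]
```

Call:
servo_tool:
  targets:
    - [[2,0,0,0,0,0,1],[5,0,0,0,0,0,1],[7,0,0,0,0,0,1],[7,0,0,0,0,0,1],[4,0,0,0,0,0,1],[2,0,0,0,0,0,1],[1.2,0,0,0,0,0,1],[0.8,0,0,0,0,0,1],[0.5,0,0,0,0,0,1],[0,0,0,0,0,0,1]]

```text
time_s: 26.73
position: [0.5392, 0.3212, 0.0302]
ee_rot: [0.505, 0.495, 0.505, -0.495]
wrist_force: [-0.4, 0.1, -0.9]
gripper_width: 0.0392
```

Call:
servo_tool:
  targets:
    - [[0.3,0,0,0,0,0,1],[0.3,0,0,0,0,0,1],[0.3,0,0,0,0,0,1],[0.3,0,0,0,0,0,1],[0.2,0,0,0,0,0,1],[0.2,0,0,0,0,0,1],[0,0,0,0,0,0,1],[0,0,0,0,0,0,1],[0,0,0,0,0,0,1],[0,0,0,0,0,0,1]]

```text
time_s: 27.57
position: [0.5391, 0.3211, 0.0286]
ee_rot: [0.505, 0.495, 0.505, -0.495]
wrist_force: [0.2, -0.6, 1.6]
gripper_width: 0.0391
```

Call:
servo_tool:
  targets:
    - [[0.2,0,0,0,0,0,1],[0,0,0,0,0,0,1],[0,0,0,0,0,0,0.5],[0,0,0,0,0,0,0.3],[0,0,0,0,0,0,0],[0,0,0,0,0,0,0],[0,0,0,0,0,0,0],[0,0,0,0,0,0,0],[0,0,0,0,0,0,0],[0,0,0,0,0,0,0]]

```text
time_s: 28.4
position: [0.5391, 0.3212, 0.0283]
ee_rot: [0.505, 0.495, 0.505, -0.495]
wrist_force: [-0.9, 0.1, -0.3]
gripper_width: 0.0889
```

Call:
servo_tool:
  targets:
    - [[-4,0,0,0,0,0,0],[-8,0,0,0,0,0,0],[-15,0,0,0,0,0,0],[-20,0,0,0,0,0,0],[-20,0,0,0,0,0,0],[-20,0,0,0,0,0,0],[-12,0,0,0,0,0,0],[-5,0,0,0,0,0,0],[0,0,0,0,0,0,0],[0,0,0,0,0,0,0]]

```text
time_s: 29.23
position: [0.5389, 0.3209, 0.1318]
ee_rot: [0.505, 0.495, 0.505, -0.495]
wrist_force: [-0.2, -0.0, -0.8]
gripper_width: 0.0938
```

```bash
python3 look.py w13
python3 - <<'E'
from disc import *
im,d=load('w13');w=d['w']
p=proj(w,np.array([.5395,.3208,.041]));print(p)
e=ellipse(grey(im,225),p);X=ray(w,e[0],.041);print('blank',e,X)
g=cv2.cvtColor(im,cv2.COLOR_BGR2GRAY)
m=(g<150)&(cv2.cvtColor(im,cv2.COLOR_BGR2HSV)[...,1]<60)
n,lab,st,ce=cv2.connectedComponentsWithStats(m.astype(np.uint8))
for i in range(1,n):
    if st[i,4]>100 and abs(ce[i]-p).max()<25:
        c=cv2.findContours((lab==i).astype(np.uint8),0,1)[0][0];e=cv2.fitEllipse(c);print('ring',st[i],e,ray(w,e[0],.0335))
print(tool(d,(.4565,-.016,.026)))
E
```

```text
29.2333 [0.5389 0.3209 0.1318] 0.09382030977533973 [-0.179  -0.0113 -0.7592]
toolz yaw -88.94080379544639 tilt [-0.0002 -0.0002 -1.    ]
round [766.4066 306.7565]
[274.8165 217.1371]
blank ((275.19403076171875, 217.37991333007812), (45.52467346191406, 45.7966194152832), 25.17799186706543) [0.5393 0.3205 0.041 ]
ring [246 187  59  59 822] ((274.8465881347656, 215.92132568359375), (56.87190246582031, 57.93870544433594), 179.3018798828125) [0.5385 0.3208 0.0335]
[105.9475 -88.5839 335.2648]
```

Blank seated within about 1 mm of the die centre. Go to the top die.

Call:
servo_tool:
  targets:
    - [[0,-1,5,0,0,0,0],[0,-4,15,0,0,0,0],[0,-7,27,0,0,0,0],[0,-7,27,0,0,0,0],[0,-7,27,0,0,0,0],[0,-7,27,0,0,0,0],[0,-7,27,0,0,0,0],[0,-7,27,0,0,0,0],[0,-7,27,0,0,0,0],[0,-7,27,0,0,0,0]]

```text
time_s: 30.12
position: [0.481, 0.0816, 0.1318]
ee_rot: [0.504, 0.495, 0.505, -0.496]
wrist_force: [1.4, -0.5, 0.1]
gripper_width: 0.0938
```

Call:
servo_tool:
  targets:
    - [[0,-7,27,0,0,0,0],[0,-7,27,0,0,0,0],[0,-6,22,0,0,0,0],[0,-4,14,0,0,0,0],[0,-2,6,0,0,0,0],[0,-1,3,0,0,0,0],[15,0,0,0,0,0,0],[20,0,0,0,0,0,0],[10,0,0,0,0,0,0],[0,0,0,0,0,0,0]]

```text
time_s: 30.95
position: [0.4559, -0.0148, 0.0854]
ee_rot: [0.504, 0.494, 0.506, -0.496]
wrist_force: [-1.0, 0.3, -0.5]
gripper_width: 0.0941
```

```bash
cat > topd.py <<'E'
from disc import *
def topd(n,X0,z):
    im,d=load(n);w=d['w'];p=proj(w,np.array(X0));g=cv2.cvtColor(im,cv2.COLOR_BGR2GRAY)
    m=(g<150)&(cv2.cvtColor(im,cv2.COLOR_BGR2HSV)[...,1]<60)
    k,lab,st,ce=cv2.connectedComponentsWithStats(m.astype(np.uint8))
    for i in range(1,k):
        if st[i,4]>80 and abs(ce[i]-p).max()<25:
            c=cv2.findContours((lab==i).astype(np.uint8),0,1)[0][0];e=cv2.fitEllipse(c);X=ray(w,e[0],z);print('spot',p,st[i],e,X,tool(d,X))
E
python3 look.py w14
python3 - <<'E'
from topd import *
topd('w14',(.4565,-.016,.026),.026)
E
```

```text
30.95 [ 0.4559 -0.0148  0.0854] 0.0941437207008618 [-1.0442  0.3446 -0.5005]
toolz yaw -88.87359212362026 tilt [-0.0035  0.0004 -1.    ]
round [451.5011 232.072 ]
spot [276.2632 228.2671] [257 214  32  30 761] ((272.71893310546875, 228.44207763671875), (29.36885643005371, 31.158369064331055), 92.97650146484375) [ 0.4563 -0.0134  0.026 ] [59.3929  0.6922 -1.4261]
```

Call:
servo_tool:
  targets:
    - [[5,0.2,-1,0,0,0,0],[10,0.1,-1,0,0,0,0],[15,0,0,0,0,0,0],[16,0,0,0,0,0,0],[14,0,0,0,0,0,0],[10,0,0,0,0,0,0],[6,0,0,0,0,0,0],[3.5,0,0,0,0,0,0],[1.5,0,0,0,0,0,0],[0,0,0,0,0,0,0]]

```text
time_s: 31.83
position: [0.4577, -0.0134, 0.0064]
ee_rot: [0.505, 0.495, 0.505, -0.495]
wrist_force: [0.5, 0.3, 0.3]
gripper_width: 0.0939
```

Call:
servo_tool:
  targets:
    - [[0,0,0,0,0,0,0.3],[0,0,0,0,0,0,1],[0,0,0,0,0,0,1],[0,0,0,0,0,0,1],[0,0,0,0,0,0,1],[0,0,0,0,0,0,1],[0,0,0,0,0,0,1],[0,0,0,0,0,0,1],[0,0,0,0,0,0,1],[0,0,0,0,0,0,1]]
  grip_force: 35

```text
time_s: 32.67
position: [0.4576, -0.0134, 0.0064]
ee_rot: [0.505, 0.495, 0.505, -0.495]
wrist_force: [-0.7, 0.1, 3.8]
gripper_width: 0.0515
```

Top die gripped (51.5 mm). Lift and carry.

Call:
servo_tool:
  targets:
    - [[-2,0,0,0,0,0,1],[-6,0,0,0,0,0,1],[-12,0,0,0,0,0,1],[-18,0,0,0,0,0,1],[-20,0,0,0,0,0,1],[-20,0,0,0,0,0,1],[-18,0,0,0,0,0,1],[-12,0,0,0,0,0,1],[-4,0,0,0,0,0,1],[-2,0,0,0,0,0,1]]

```text
time_s: 33.5
position: [0.4577, -0.0135, 0.121]
ee_rot: [0.505, 0.496, 0.504, -0.495]
wrist_force: [-0.8, -0.6, -3.8]
gripper_width: 0.0514
```

Call:
servo_tool:
  targets:
    - [[0,1,-5,0,0,0,1],[0,4,-15,0,0,0,1],[0,7,-27,0,0,0,1],[0,7,-27,0,0,0,1],[0,7,-27,0,0,0,1],[0,7,-27,0,0,0,1],[0,7,-27,0,0,0,1],[0,7,-27,0,0,0,1],[0,7,-27,0,0,0,1],[0,7,-27,0,0,0,1]]

```text
time_s: 34.33
position: [0.5135, 0.2252, 0.119]
ee_rot: [0.504, 0.495, 0.505, -0.496]
wrist_force: [1.1, -0.9, -2.8]
gripper_width: 0.0513
```

Call:
servo_tool:
  targets:
    - [[0,7,-27,0,0,0,1],[0,7,-27,0,0,0,1],[0,6,-22,0,0,0,1],[0,4,-13,0,0,0,1],[0,2,-5,0,0,0,1],[0,1,-3,0,0,0,1],[5,0,0,0,0,0,1],[10,0,0,0,0,0,1],[5,0,0,0,0,0,1],[0,0,0,0,0,0,1]]

```text
time_s: 35.17
position: [0.5387, 0.3194, 0.0985]
ee_rot: [0.504, 0.495, 0.504, -0.496]
wrist_force: [1.2, -1.1, -2.9]
gripper_width: 0.0512
```

Call:
servo_tool:
  targets:
    - [[2,0,0,0,0,0,1],[5,0,0,0,0,0,1],[8,0,0,0,0,0,1],[8,0,0,0,0,0,1],[5,0,0,0,0,0,1],[2,0,0,0,0,0,1],[0,0,0,0,0,0,1],[0,0,0,0,0,0,1],[0,0,0,0,0,0,1],[0,0,0,0,0,0,1]]

```text
time_s: 36.0
position: [0.5395, 0.3213, 0.0707]
ee_rot: [0.505, 0.496, 0.505, -0.495]
wrist_force: [-0.3, 0.0, -4.1]
gripper_width: 0.0514
```

```bash
python3 look.py w15
python3 - <<'E'
from topd import *
d=load('w15')[1];z=d['s']['position'][2]-.0064+.026
topd('w15',(.5392,.3208,z),z)
E
```

```text
36.0 [0.5395 0.3213 0.0707] 0.05142458466809273 [-0.2827  0.0322 -4.1328]
toolz yaw -88.93630353765778 tilt [ 0.0005  0.0003 -1.    ]
round [873.7887 348.2332]
spot [275.1339 275.5062] [ 253  256   46   43 1523] ((275.5602111816406, 277.0008239746094), (41.39943313598633, 44.99782180786133), 89.07809448242188) [0.5384 0.3206 0.0903] [-19.6008  -1.1772   0.6726]
```

View pics/w15.png

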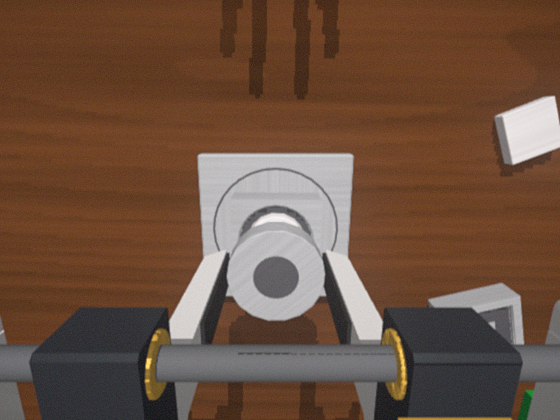

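The top die is held upright, spot at (276,277), blank visible below. Shift by +0.9 mm in x and lower.

Call:
servo_tool:
  targets:
    - [[2,0.3,0,0,0,0,1],[4,0.3,0,0,0,0,1],[5,0.3,0,0,0,0,1],[4,0,0,0,0,0,1],[3,0,0,0,0,0,1],[2,0,0,0,0,0,1],[1,0,0,0,0,0,1],[0.6,0,0,0,0,0,1],[0.4,0,0,0,0,0,1],[0,0,0,0,0,0,1]]

```text
time_s: 36.88
position: [0.5403, 0.3212, 0.0484]
ee_rot: [0.505, 0.495, 0.505, -0.495]
wrist_force: [-0.6, -1.0, -3.8]
gripper_width: 0.0513
```

Call:
servo_tool:
  targets:
    - [[0.3,0,0,0,0,0,1],[0.3,0,0,0,0,0,1],[0.3,0,0,0,0,0,1],[0.2,0,0,0,0,0,1],[0.2,0,0,0,0,0,1],[0,0,0,0,0,0,1],[0,0,0,0,0,0,1],[0,0,0,0,0,0,1],[0,0,0,0,0,0,1],[0,0,0,0,0,0,1]]

```text
time_s: 37.72
position: [0.5404, 0.3212, 0.0474]
ee_rot: [0.505, 0.495, 0.505, -0.495]
wrist_force: [-3.4, -2.2, 4.2]
gripper_width: 0.0511
```

Call:
servo_tool:
  targets:
    - [[0,0,0,0,0,0,0.4],[0,0,0,0,0,0,0.3],[0,0,0,0,0,0,0],[0,0,0,0,0,0,0],[0,0,0,0,0,0,0],[0,0,0,0,0,0,0],[0,0,0,0,0,0,0],[0,0,0,0,0,0,0],[0,0,0,0,0,0,0],[0,0,0,0,0,0,0]]

```text
time_s: 38.55
position: [0.5403, 0.3212, 0.047]
ee_rot: [0.505, 0.495, 0.505, -0.495]
wrist_force: [0.3, -0.1, 0.7]
gripper_width: 0.094
```

Call:
servo_tool:
  targets:
    - [[-4,0,0,0,0,0,0],[-8,0,0,0,0,0,0],[-15,0,0,0,0,0,0],[-20,0,0,0,0,0,0],[-20,0,0,0,0,0,0],[-15,0,0,0,0,0,0],[-8,0,0,0,0,0,0],[-3,0,0,0,0,0,0],[0,0,0,0,0,0,0],[0,0,0,0,0,0,0]]

```text
time_s: 39.38
position: [0.54, 0.3209, 0.1394]
ee_rot: [0.505, 0.495, 0.505, -0.496]
wrist_force: [-0.2, 0.1, 0.2]
gripper_width: 0.0941
```

```bash
python3 look.py w16
python3 - <<'E'
from topd import *
topd('w16',(.5392,.3208,.067),.067)
d=load('w16')[1];print(tool(d,(.597,-.002,.014)))
E
```

```text
39.3833 [0.54   0.3209 0.1394] 0.09407626342130965 [-0.21    0.0802  0.2358]
toolz yaw -88.93659069899805 tilt [-0.0005 -0.0004 -1.    ]
round [755.2057 303.7097]
spot [274.7272 225.2003] [260 211  31  29 708] ((275.1299133300781, 225.27964782714844), (28.376754760742188, 29.945261001586914), 93.74028778076172) [0.5391 0.3205 0.067 ] [72.4079 -0.8114  0.3493]
[125.4985  51.0814 323.8342]
```

Top die at (0.539,0.3205), centred. Now the cushion.

Call:
servo_tool:
  targets:
    - [[0,1,5,0,0,0,0],[0,2,15,0,0,0,0],[0,4,27,0,0,0,0],[0,4,27,0,0,0,0],[0,4,27,0,0,0,0],[0,4,27,0,0,0,0],[0,4,27,0,0,0,0],[0,4,27,0,0,0,0],[0,4,27,0,0,0,0],[0,4,27,0,0,0,0]]

```text
time_s: 40.27
position: [0.5793, 0.0829, 0.1396]
ee_rot: [0.504, 0.495, 0.504, -0.496]
wrist_force: [0.7, -0.4, 0.3]
gripper_width: 0.0937
```

Call:
servo_tool:
  targets:
    - [[0,4,27,0,0,0,0],[0,4,27,0,0,0,0],[0,4,20,0,0,0,0],[0,2,9,0,0,0,0],[5,1,4,0,0,0,0],[15,1,1,0,0,0,0],[20,0,0,0,0,0,0],[15,0,0,0,0,0,0],[5,0,0,0,0,0,0],[0,0,0,0,0,0,0]]

```text
time_s: 41.1
position: [0.5961, -0.001, 0.0785]
ee_rot: [0.504, 0.495, 0.506, -0.496]
wrist_force: [-0.4, -0.1, 0.3]
gripper_width: 0.0942
```

```bash
cat > cush.py <<'E'
from disc import *
def cush(n,X0,z,thr=75):
    im,d=load(n);w=d['w'];p=proj(w,np.array(X0));h=im.max(axis=2)
    for t in (thr-20,thr-10):
        m=h<t;c=blob(m,p);e=cv2.fitEllipse(cv2.convexHull(c));X=ray(w,e[0],z);print(t,p,e,X,tool(d,X))
    print(h[int(p[1]),int(p[0])-50:int(p[0])+51:5])
E
python3 look.py w17
python3 - <<'E'
from cush import *
cush('w17',(.597,-.002,.014),.014)
E
```

```text
41.1 [ 0.5961 -0.001   0.0785] 0.09415606156613872 [-0.4109 -0.0749  0.2744]
toolz yaw -88.86563598592147 tilt [-0.0026  0.0005 -1.    ]
round [445.731  393.3691]
55 [276.0417 225.9417] ((383.699462890625, 301.5465393066406), (25.571880340576172, 96.15513610839844), 154.75714111328125) [ 0.5355 -0.0896  0.014 ] [ 64.6525 -62.2212  87.4203]
65 [276.0417 225.9417] ((270.9310607910156, 222.96986389160156), (64.05215454101562, 64.84829711914062), 165.21823120117188) [0.5993 0.0019 0.014 ] [64.5301  3.3748 -2.8134]
[128 133 128  59  54  49  55  58  58  51  54  49  60  59  63  58 140 136
 138 140 140]
```

View pics/w17.png

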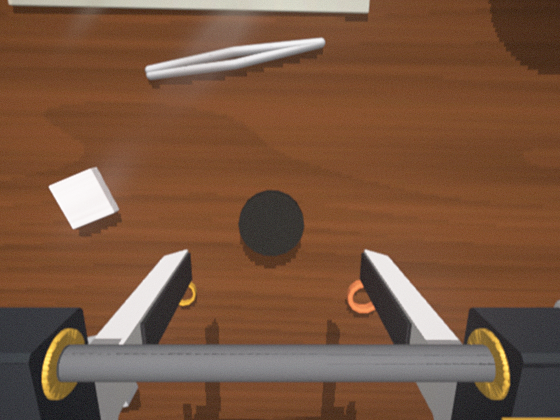

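Cushion at (271,223); the gold ring (188,294) and the orange ring (362,297) lie clear of the fingers' path.

Call:
servo_tool:
  targets:
    - [[5,1,-1,0,0,0,0],[8,1,-1,0,0,0,0],[10,1,-1,0,0,0,0],[10,0,0,0,0,0,0],[5,0,0,0,0,0,0],[0,0,0,0,0,0,0],[0,0,0,0,0,0,0],[0,0,0,0,0,0,0],[0,0,0,0,0,0,0],[0,0,0,0,0,0,0]]

```text
time_s: 41.98
position: [0.6005, 0.0012, 0.0425]
ee_rot: [0.505, 0.496, 0.504, -0.495]
wrist_force: [0.2, 0.5, -0.0]
gripper_width: 0.0941
```

```bash
python3 look.py w18
python3 - <<'E'
from cush import *
cush('w18',(.599,.002,.014),.014,85)
E
```

```text
41.9833 [0.6005 0.0012 0.0425] 0.09414003902742725 [ 0.1508  0.5205 -0.032 ]
toolz yaw -88.93819669645323 tilt [ 0.0008  0.0001 -1.    ]
round [471.1008 435.2615]
65 [273.204  245.6794] ((273.372802734375, 244.78585815429688), (73.49913024902344, 74.3454360961914), 11.827621459960938) [0.5996 0.0019 0.014 ] [28.4613 -0.907  -0.7214]
75 [273.204  245.6794] ((273.2281494140625, 244.9730224609375), (74.26458740234375, 75.08503723144531), 0.7466385960578918) [0.5995 0.002  0.014 ] [28.4612 -1.037  -0.8162]
[133 130 133  55  61  61  60  56  59  52  51  56  62  54  54  59  55  55
 144 140 142]
```

Call:
servo_tool:
  targets:
    - [[5,-0.3,-0.5,0,0,0,0],[8,-0.3,-0.5,0,0,0,0],[10,-0.3,-0.4,0,0,0,0],[9,0,0,0,0,0,0],[6,0,0,0,0,0,0],[3,0,0,0,0,0,0],[1.5,0,0,0,0,0,0],[1,0,0,0,0,0,0],[0,0,0,0,0,0,0],[0,0,0,0,0,0,0]]

```text
time_s: 42.87
position: [0.5995, 0.0026, -0.0012]
ee_rot: [0.505, 0.495, 0.505, -0.495]
wrist_force: [-0.4, 0.6, 0.5]
gripper_width: 0.094
```

Call:
servo_tool:
  targets:
    - [[0,0,0,0,0,0,0.3],[0,0,0,0,0,0,1],[0,0,0,0,0,0,1],[0,0,0,0,0,0,1],[0,0,0,0,0,0,1],[0,0,0,0,0,0,1],[0,0,0,0,0,0,1],[0,0,0,0,0,0,1],[0,0,0,0,0,0,1],[0,0,0,0,0,0,1]]
  grip_force: 10

```text
time_s: 43.7
position: [0.5993, 0.0026, -0.0015]
ee_rot: [0.505, 0.495, 0.505, -0.495]
wrist_force: [-0.2, 0.3, 0.2]
gripper_width: 0.0496
```

Call:
servo_tool:
  targets:
    - [[-2,0,0,0,0,0,1],[-6,0,0,0,0,0,1],[-12,0,0,0,0,0,1],[-18,0,0,0,0,0,1],[-22,0,0,0,0,0,1],[-22,0,0,0,0,0,1],[-20,0,0,0,0,0,1],[-16,0,0,0,0,0,1],[-9,0,0,0,0,0,1],[-3,0,0,0,0,0,1]]

```text
time_s: 44.53
position: [0.6001, 0.0026, 0.1308]
ee_rot: [0.505, 0.496, 0.504, -0.495]
wrist_force: [0.8, -0.8, -1.3]
gripper_width: 0.0495
```

Call:
servo_tool:
  targets:
    - [[0,-1,-5,0,0,0,1],[0,-2,-15,0,0,0,1],[0,-4,-27,0,0,0,1],[0,-4,-27,0,0,0,1],[0,-4,-27,0,0,0,1],[0,-4,-27,0,0,0,1],[0,-4,-27,0,0,0,1],[0,-4,-27,0,0,0,1],[0,-4,-27,0,0,0,1],[0,-4,-27,0,0,0,1]]

```text
time_s: 45.37
position: [0.5586, 0.2393, 0.1273]
ee_rot: [0.504, 0.495, 0.505, -0.496]
wrist_force: [0.8, -0.5, -0.2]
gripper_width: 0.0492
```

Call:
servo_tool:
  targets:
    - [[0,-4,-27,0,0,0,1],[0,-4,-27,0,0,0,1],[0,-4,-17,0,0,0,1],[0,-3,-7,0,0,0,1],[0,-2,-4,0,0,0,1],[0,-1,-2,0,0,0,1],[0,-1,0,0,0,0,1],[0,0,0,0,0,0,1],[0,0,0,0,0,0,1],[0,0,0,0,0,0,1]]

```text
time_s: 46.2
position: [0.5398, 0.3206, 0.1286]
ee_rot: [0.504, 0.496, 0.504, -0.496]
wrist_force: [-0.5, -0.5, -1.2]
gripper_width: 0.0498
```

Call:
servo_tool:
  targets:
    - [[3,0,0,0,0,0,1],[7,0,0,0,0,0,1],[10,0,0,0,0,0,1],[10,0,0,0,0,0,1],[7,0,0,0,0,0,1],[3,0,0,0,0,0,1],[0,0,0,0,0,0,1],[0,0,0,0,0,0,1],[0,0,0,0,0,0,1],[0,0,0,0,0,0,1]]

```text
time_s: 47.03
position: [0.5396, 0.3217, 0.089]
ee_rot: [0.505, 0.496, 0.505, -0.495]
wrist_force: [0.6, -0.4, -1.5]
gripper_width: 0.0495
```

```bash
python3 look.py w19
python3 - <<'E'
from cush import *
im,d=load('w19');z=d['s']['position'][2]+.0014+.014
print(proj(d['w'],np.array((.5391,.3205,.067))))
# cushion top: dark blob bounded by the jaws; mask out the jaws/body below
p=proj(d['w'],np.array((.5395,.321,z)));h=im.max(axis=2);m=(h<75).astype(np.uint8);x0,y0=(p-50).astype(int)
print(p);print(h[int(p[1]),x0:x0+101:4]);print(h[y0:y0+101:4,int(p[0])])
E
```

```text
47.0333 [0.5396 0.3217 0.089 ] 0.049549357664120344 [ 0.5928 -0.3719 -1.483 ]
toolz yaw -88.93677766256246 tilt [ 0.0007  0.0005 -1.    ]
round [837.8863 334.4693]
[276.4096 247.7679]
[275.6037 271.692 ]
[50 50 60 59 60 60 55 62 55 55 51 54 57 57 50 53 54 57 54 53 61 54 58 59
 53 47]
[212  67  62  58  60  56  59  57  60  58  62  46  55  61  58  55  48  50
  55  52  49  46  49  49  85  83]
```

View pics/w19.png

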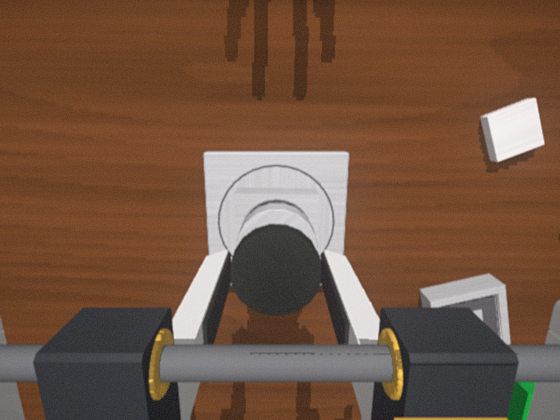

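The cushion is held level, spanning (231–322, 225–315), over the top die.

Run:
```python
from cush import *
im,d=load('w19');z=d['s']['position'][2]+.0014+.014;w=d['w']
h=im.max(axis=2)
print(h[308:322,262:292].mean(1).round(), h[215:235,276])
P=[]
for u in range(255,299,3):
    col=h[290:325,u].astype(int);j=np.argmax(col>68);P.append((u,289.5+j))
W=np.array([ray(w,p,z)[:2] for p in P])
from scipy.optimize import least_squares
r=least_squares(lambda c:np.hypot(*(W-c).T)-.025,[.5395,.321],loss='soft_l1',f_scale=.0005);print(r.x,np.abs(r.fun).max(),tool(d,[*r.x,z]))
f=np.array([ray(w,(276,v),z-.014)[0] for v in (222,224,226)]);print('far bottom edge x-.025',f-.025)
```

```text
[51. 52. 51. 50. 51. 54. 59. 72. 83. 84. 83. 81. 82. 81.] [204 205 205 206 203 204 211 212 187 125  72  58  59  60  61  62  61  61
  64  61]
[0.5383 0.321 ] 0.00045564814788676133 [-15.4012  -1.275    0.747 ]
far bottom edge x-.025 [0.538  0.5368 0.5357]
```

Call:
servo_tool:
  targets:
    - [[2,0.5,0.2,0,0,0,1],[4,0.4,0.1,0,0,0,1],[5,0.4,0,0,0,0,1],[4,0,0,0,0,0,1],[3,0,0,0,0,0,1],[2,0,0,0,0,0,1],[1,0,0,0,0,0,1],[0.6,0,0,0,0,0,1],[0.4,0,0,0,0,0,1],[0,0,0,0,0,0,1]]

```text
time_s: 47.92
position: [0.5407, 0.3213, 0.0666]
ee_rot: [0.505, 0.495, 0.505, -0.495]
wrist_force: [0.8, -0.4, -0.1]
gripper_width: 0.0498
```

Call:
servo_tool:
  targets:
    - [[0.3,0,0,0,0,0,1],[0.3,0,0,0,0,0,1],[0.3,0,0,0,0,0,1],[0.2,0,0,0,0,0,1],[0.2,0,0,0,0,0,1],[0,0,0,0,0,0,1],[0,0,0,0,0,0,1],[0,0,0,0,0,0,1],[0,0,0,0,0,0,1],[0,0,0,0,0,0,1]]

```text
time_s: 48.75
position: [0.5408, 0.3213, 0.0655]
ee_rot: [0.505, 0.495, 0.505, -0.495]
wrist_force: [-1.2, -1.6, 5.4]
gripper_width: 0.0499
```

Contact at the expected height. Release, rise straight up, then check.

Call:
servo_tool:
  targets:
    - [[0,0,0,0,0,0,0.4],[0,0,0,0,0,0,0.3],[0,0,0,0,0,0,0],[0,0,0,0,0,0,0],[0,0,0,0,0,0,0],[0,0,0,0,0,0,0],[0,0,0,0,0,0,0],[0,0,0,0,0,0,0],[0,0,0,0,0,0,0],[0,0,0,0,0,0,0]]

```text
time_s: 49.58
position: [0.5407, 0.3212, 0.0652]
ee_rot: [0.505, 0.495, 0.505, -0.495]
wrist_force: [0.5, -0.0, 0.8]
gripper_width: 0.0936
```

Call:
servo_tool:
  targets:
    - [[-4,0,0,0,0,0,0],[-8,0,0,0,0,0,0],[-15,0,0,0,0,0,0],[-20,0,0,0,0,0,0],[-20,0,0,0,0,0,0],[-20,0,0,0,0,0,0],[-15,0,0,0,0,0,0],[-6,0,0,0,0,0,0],[0,0,0,0,0,0,0],[0,0,0,0,0,0,0]]

```text
time_s: 50.42
position: [0.5406, 0.3211, 0.1731]
ee_rot: [0.505, 0.495, 0.505, -0.495]
wrist_force: [-0.0, 0.2, 0.4]
gripper_width: 0.0942
```

```bash
python3 look.py w20
python3 - <<'E'
from cush import *
from rig import ctrl
cush('w20',(.539,.3207,.081),.081,85)
im=cv2.imread('pics/w20.png')[130:330,170:370];s=ctrl.read_camera('side')
cv2.imwrite('pics/fin.png',np.hstack([cv2.resize(im,(400,400)),cv2.resize(s[60:200,240:380],(400,400),interpolation=cv2.INTER_CUBIC)]))
E
```

```text
50.4167 [0.5406 0.3211 0.1731] 0.09419352192523937 [-0.0415  0.2276  0.376 ]
toolz yaw -88.94101150640631 tilt [ 0.0002  0.     -1.    ]
round [713.5396 288.3965]
65 [275.2056 219.3568] ((275.3255615234375, 217.58839416503906), (56.92981719970703, 57.513275146484375), 178.19598388671875) [0.5405 0.3206 0.081 ] [92.0844 -0.1013  0.4566]
75 [275.2056 219.3568] ((275.3482666015625, 217.53558349609375), (57.32963562011719, 58.197391510009766), 176.1519775390625) [0.5406 0.3206 0.081 ] [92.0844 -0.0557  0.4754]
[200 201 162 199 190  61  61  54  58  62  59  58  63  61  61  62 138 204
 166 201 203]
```

View pics/fin.png

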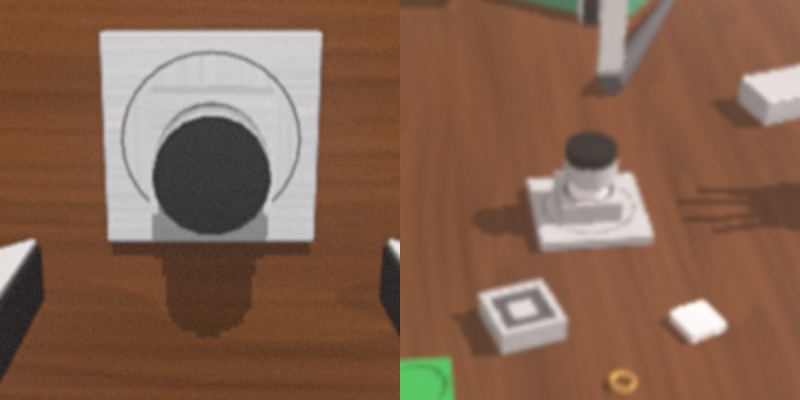

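The stack stands complete and upright, with the cushion within about 1.5 mm of the axis. The square die and square blank are untouched. Handing in.

```bash
python3 -c "
from rig import ctrl
print(ctrl.finish_job())"
```

```text
the job is handed in; nothing more can be done
None
```

The press stack is built on the plate in the order asked and handed in at about 50.5 s: round die, round blank, top die, cushion. I lowered each piece until the wrist force showed contact, then released it.

**Last checks**
- **Centring:** the die is about 0.5 mm off the plate's centre, and the blank and top die are within about 1 mm of it. The cushion reads about 1.4 mm off the top die in x; part of that is probably its visible side wall.
- **Stack:** the final wrist and side pictures show it upright, with the gripper open and well clear above.
- **Left alone:** I never went down to the square die or the square blank, and both lie where they were in the final side picture.

**What failed or disagreed**
- **Missed grasp:** the first grasp of the round die closed over its top. A second, trial close rested on its rim at about 5 N. By my estimate the fingertips stand about 20 mm further back than stated. I went lower from then on, and every later grasp held first time.
- **Camera differences:** the top and side cameras disagreed by up to 10 mm in y, so I centred by the wrist camera.
- **Blank size:** after placing, the blank measured about 6% smaller than expected in the picture. I put that down to the brightness threshold, because it touched down at the right height.

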